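# Make up the culture kit and the reagent kit

### The job

Make up two kits from the stock that stands between the two foam-lined trays. The squarish tray with three recesses gets the petri dish, one of the vials and the reagent strip; the narrow tray with two recesses gets the small reagent bottle and the other vial. Seat each thing flat, the vials and bottle upright, in the recess cut for it, and leave the beaker and the large brown bottle where they are.

Things in the scene. Friction and masses are not known exactly. Their poses are not given: they have to be found in the camera images.
- three_tray: kit tray fixed to the worktop: white shell with grey foam insert, 140 (x) by 158 (y) by 14 mm high, in either the left or the right of two spots. Origin: centre of its underside, z up. Three recesses, each 6 mm deep (floor 8 mm above the worktop, top of tray 14 mm): round, 74 mm diameter, centred at x +23, y -30 mm in the tray's frame, for the petri dish; round, 39 mm, at x +23, y +49 mm, for a vial; oblong, 27 (x) by 116 (y) mm, at x -47, y 0, for the strip.
- two_tray: narrow kit tray fixed to the worktop: white shell with grey foam insert, 86 (x) by 165 (y) by 14 mm high, in the spot left by the other tray. Origin: centre of its underside, z up. Two round recesses, each 6 mm deep (floor 8 mm above the worktop, top of tray 14 mm): 59 mm diameter, at x 0, y -40 mm in the tray's frame, for the small bottle; 39 mm, at x 0, y +45 mm, for a vial.
- dish: closed round petri dish lying flat, loose, 59 mm diameter, 15 mm high, stiff. Origin: centre of the underside, z up.
- vial_a: white-capped small stoppered vial, one of two alike (either may go into either kit), standing upright, loose: 23 mm diameter, 40 mm tall; its cap, 21 mm diameter, is the top 13 mm. Origin: centre of the underside, z up.
- vial_b: white-capped small stoppered vial, one of two alike (either may go into either kit), standing upright, loose: 23 mm diameter, 40 mm tall; its cap, 21 mm diameter, is the top 13 mm. Origin: centre of the underside, z up.
- strip: reagent strip, a bar of small wells in a row, lying flat with wells up, loose: 12 (x) by 100 (y) by 14 mm high. Origin: centre of the underside, y along its length, z up. Either end may point either way.
- small_bottle: small clear reagent bottle with a black screw cap, upright, loose: body 43 mm diameter up to 54 mm, above it neck and cap 25 mm diameter, 82 mm tall in all. Origin: centre of the underside, z up.
- beaker: clear glass beaker among the stock, not part of any kit: 53 mm diameter, 70 mm tall, loose, upright. Origin: centre of the underside, z up. Must stay where it is.
- brown_bottle: large brown reagent bottle with a black cap behind the stock, not part of any kit: 60 mm diameter, 118 mm tall, loose, upright. Origin: centre of the underside, z up. Must stay where it is.
Mind the look-alikes: they are no part of the job. Leave any purple look-alike of the vial_a alone. Leave any orange look-alike of the vial_b alone.

How it is judged:
By the outcome, as a careful person would: the job done as asked, in the order asked, and still so for the second after the job is handed in, with the robot touching nothing.
It also fails if it takes over 136 s, if anything falls off the work surface, if the arm or the gripper's body presses on something with over 40 N, if the wrist force passes 120 N, or if a joint passes its speed limit or range.

### The arm

A 7-joint arm with a two-finger parallel gripper is mounted at the origin on a cart in front of the work surface, level with it; the furniture and walls round the work are solid. World frame = base frame: x ahead of the robot, y to its left, z up, the work surface at z = 0. Lengths are in m, angles in rad, forces in N, time in s.
With the tool pointing down it reaches from about 0.4 to 0.85 m from the base axis. Payload 4.4 kg.
Tool frame: the origin (TCP) lies on the mounting face of the last link; the fingertips stand 199 mm ahead of it and the grasp point (between the pads) lies 180 mm ahead of it (bot.finger_overhang is the distance from the TCP to the fingertips, in m); z points along the fingers, y is the line along which they close (so a half turn about z gives the same grasp; the last joint's range is limited). The gripper opens to 94 mm and grips with 3 to 60 N. Pads are 16 mm wide; open, the fingers measure 119 mm over their backs; the gripper's body (75 mm by 177 mm) begins 78 mm behind the grasp point.
Start: joints at [-1.21, 0.628, 0.038, 1.517, -0.027, 0.996, -0.02], TCP at [0.269, 0.592, 0.405] pointing down, gripper open.
Joint ranges: [-3.06, 3.06], [-0.37, 2.12], [-1.25, 1.32], [0.18, 2.47], [-1.1, 4.24], [0.23, 1.98], [-2.94, 2.94]. Speed limits (rad/s): [2.57, 2.57, 3.14, 3.14, 3.14, 3.14, 3.14].

### API

Orientations are given as a unit quaternion [x, y, z, w].
In Python, from cell import bot, eyes, workorder gives the robot as it stands. The module is installed in compiled form; this text tells all that it offers.
- The arm moves only by the tool carry_out, never from a script. Its argument "rows" is text: rows parted by semicolons, each of 7 numbers parted by spaces: the shift along the tool's x, y, z in mm, then the turn, a rotation vector about the tool's x, y, z in rad, then the finger opening in mm, from 0 to 94. A call has 1 to 20 rows; each row is the pose to reach, as a shift and turn from the pose commanded when the call began, along the tool's axes at that moment; what a row does not reach only later rows make up. A row lasts 1/10 s, in which the tool goes at most 50 mm and 8.59 degrees, less where a joint would pass 70% of its speed; a pose out of reach is approached as far as the arm can. A call with a gripper value outside its range is refused whole. The fingers move at their own pace and stop on an object; "squeeze" is the grip in N (left out, the last holds). Time passes only in rows, so rows that repeat a pose let the fingers close. It gives the time, the measured TCP pose, the force, the opening and the grip force at its end, in the units of the state.
- bot.get_state(): the state, without advancing time (a new reading comes with each control period).
- eyes.get_image(name): name is "scene" or "top"; returns (picture, depth): 384x512x3 uint8, blue, green, red; 384x512 float32, m along the optical axis (not along the pixel's ray), 0 where there is no reading.
- eyes.calibration(name): a dict with "K" (3x3 intrinsics, pixels), "rvec" (rotation vector, rad) and "tvec" (3), from world to camera coordinates, as OpenCV has them. Camera axes: x right, y down, z forward; pixel columns grow to the right and rows downward; lengths in m; the calibration is good to about 2 mm. A picture is of the moment at which its call begins. calibration takes no time and is no camera call.
- workorder.job_done(): hands the job in; it is judged then, once.
The state is a dict: "clock": time; "joint_positions": joint angles; "joint_vel": joint speeds; "tau": joint torques, N m; "tool_pos": TCP position; "tcp_rot": TCP orientation; "wrist_force": force on the tool from outside, world axes, zero at the start; "torque": the same for the moment, N m; "finger_gap": opening from 0.0 (shut) to 1.0 (fully open); "grasp_force": force on a finger pad.
Only numpy, scipy, OpenCV 4.12 (cv2) and the standard library are available. Lean on these libraries where they do the work, as an engineer would, in place of code of your own. Each camera call takes 0.05 s, during which the arm holds its last target. There are 200 camera calls.

## Working session

There is one attempt and no reset: what is moved stays moved. The work goes in short steps, Python scripts to look and compute and a tool call to move; the robot and the scene stay as the last step left them, time stands still between calls to the robot, and variables do not carry over. Pictures are saved under pics/ and viewed, at most 14 in all, crops included, and the job is handed in when it is done.

Besides the shell and the picture viewer there is one more tool, called after ">>>" as a command line: name --argument value ..., lists and objects as JSON in quotes. carry_out: Moves the arm, as the interface text tells. Its arguments: {"type":"object","properties":{"rows":{"type":"string"},"squeeze":{"type":"number"}},"required":["rows"]}

```bash
mkdir -p pics; cat > h.py <<'E'
import numpy as np,cv2
from cell import bot,eyes,workorder
from scipy.spatial.transform import Rotation as R
def cloud(name):
    im,d=eyes.get_image(name);c=eyes.calibration(name);K=np.array(c["K"])
    Rm=cv2.Rodrigues(np.array(c["rvec"],float))[0];t=np.array(c["tvec"],float).reshape(3)
    v,u=np.mgrid[:384,:512]
    P=np.stack([(u-K[0,2])/K[0,0]*d,(v-K[1,2])/K[1,1]*d,d],-1)
    W=(P-t)@Rm
    W[d==0]=np.nan
    return im,d,W,-Rm.T@t
E
python3 - <<'E'
from h import *
for n in("scene","top"):
    im,d,W,c=cloud(n);cv2.imwrite(f"pics/{n}0.png",cv2.resize(im,(800,600)));np.savez(f"{n}0.npz",im=im,d=d,W=W);print(n,c)
s=bot.get_state();print(s);print(R.from_quat(s["tcp_rot"]).as_matrix().round(3))
E
```

```text
scene [ 0.14452102 -0.94329846  0.55296137]
top [0.48630282 0.01200886 1.03190231]
{'clock': 0.1, 'joint_positions': array([-1.20977164,  0.62924408,  0.03845055,  1.51823741, -0.02698666,
        0.99629798, -0.01996469]), 'joint_vel': array([ 4.45895964e-04, -1.22491190e-03,  1.46046775e-03, -1.65140595e-03,
       -7.30838202e-05,  2.32038396e-03, -7.17528844e-04]), 'tau': array([ 3.28818089e-03, -5.50796843e+01,  1.14743561e+00, -1.87118572e+01,
       -5.21757721e-02,  1.91402470e-02,  6.16838292e-05]), 'tool_pos': array([0.26895744, 0.59146771, 0.40386189]), 'tcp_rot': array([ 2.11777132e-01,  9.77317630e-01, -8.18474903e-04, -1.61970756e-04]), 'wrist_force': array([ 0.21608838,  0.07760374, -0.84789566]), 'torque': array([0.012811  , 0.00267306, 0.05996801]), 'grasp_force': 0.0, 'finger_gap': 1.0002092859431841}
[[-0.91   0.414 -0.001]
 [ 0.414  0.91  -0.002]
 [-0.    -0.002 -1.   ]]
```

View pics/scene0.png

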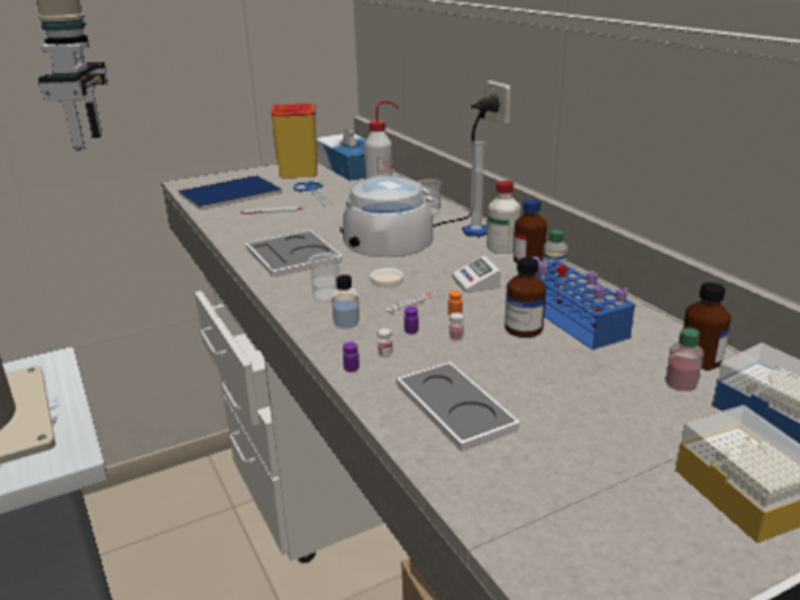

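View pics/top0.png

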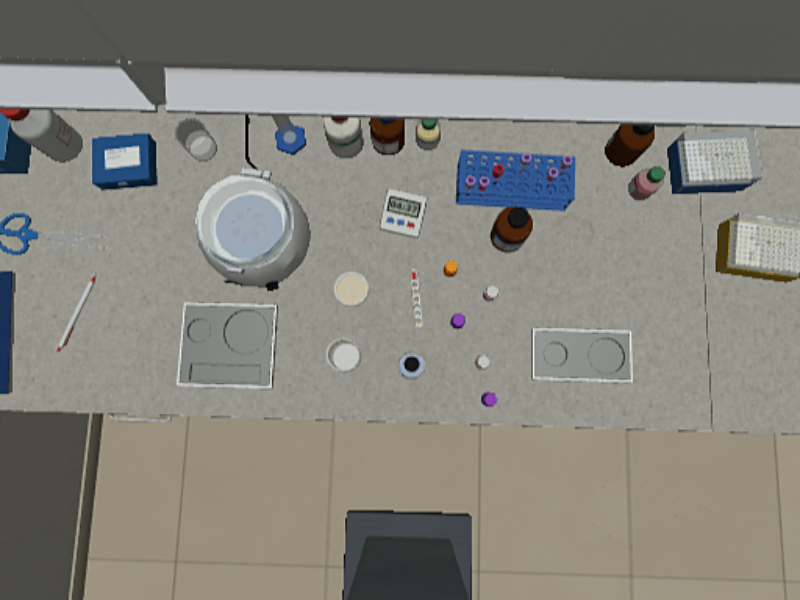

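The top view shows +x upward and +y to the left. The three-tray is at (228,345) and the two-tray at (582,355). The dish is at (351,289), the strip at (417,297), the small bottle at (412,363), the white vials at (491,293) and (483,362), and the beaker at (344,355). The purple look-alikes are at (458,320) and (489,399), and the orange one is at (451,268).

```bash
python3 - <<'E'
from h import *
z=np.load("top0.npz");W=z["W"];im=z["im"]
def obj(n,u,v,r,zlo,zhi):
    u*=.64;v*=.64;r*=.64
    m=np.zeros(W.shape[:2],bool);vv,uu=np.mgrid[:384,:512]
    m=(np.hypot(uu-u,vv-v)<r)&(W[...,2]>zlo)&(W[...,2]<zhi)
    p=W[m];(c,rr)=cv2.minEnclosingCircle(p[:,:2].astype(np.float32).reshape(-1,1,2)) if len(p) else ((0,0),0)
    print(n,len(p),"circ",np.round(c,4),round(rr,4),"mean",p.mean(0).round(4),"med",np.median(p,0).round(4),"min",p.min(0).round(3),"max",p.max(0).round(3))
    return p
obj("dish",351,289,30,.009,.03)
p=obj("strip",417,297,40,.007,.03)
print(cv2.minAreaRect(p[:,:2].astype(np.float32)*1000))
obj("bottlecap",412,365,22,.07,.1)
obj("bottleall",412,365,22,.03,.1)
obj("beaker",344,355,25,.055,.1)
obj("vialA",491,293,14,.032,.06)
obj("vialB",483,362,14,.032,.06)
obj("purp1",458,320,14,.03,.06)
obj("purp2",489,399,14,.03,.06)
obj("orange",451,268,14,.03,.06)
obj("brown",515,220,35,.1,.16)
# trays: white rim
vv,uu=np.mgrid[:384,:512]
for n,(a,b,c,d) in dict(three=(170,295,285,395),two=(525,320,640,390)).items():
    m=(uu>a*.64)&(uu<c*.64)&(vv>b*.64)&(vv<d*.64)
    mm=m&(W[...,2]>.005)&(W[...,2]<.03)
    p=W[mm][:,:2].astype(np.float32)*1000;print(n,cv2.minAreaRect(p),np.median(W[mm][:,2]))
    w=m&(im.min(-1)>190);p=W[w][:,:2].astype(np.float32)*1000;print(n,"white",cv2.minAreaRect(p),w.sum(),np.median(W[w][:,2]))
E
```

```text
dish 389 circ [0.6739 0.1138] 0.0299 mean [0.6729 0.1138 0.0156] med [0.6732 0.1138 0.0156] min [0.644 0.086 0.009] max [0.701 0.142 0.021]
strip 156 circ [ 0.6636 -0.0162] 0.0537 mean [6.654e-01 1.000e-04 1.390e-02] med [0.6661 0.0032 0.014 ] min [ 0.613 -0.054  0.007] max [0.709 0.015 0.029]
((670.274658203125, -2.6821823120117188), (62.837890625, 105.5921859741211), 62.35595703125)
bottlecap 80 circ [0.5456 0.0084] 0.0124 mean [0.5449 0.0083 0.0821] med [0.5456 0.0084 0.0825] min [ 0.534 -0.004  0.071] max [0.556 0.021 0.088]
bottleall 240 circ [0.5454 0.0084] 0.0215 mean [0.5445 0.0085 0.0658] med [0.544  0.0085 0.0607] min [ 0.525 -0.012  0.03 ] max [0.565 0.029 0.088]
beaker 102 circ [0.5587 0.1176] 0.0267 mean [0.5606 0.121  0.0678] med [0.5634 0.1248 0.0687] min [0.534 0.092 0.056] max [0.583 0.143 0.073]
vialA 53 circ [ 0.6712 -0.1216] 0.0103 mean [ 0.6708 -0.1212  0.0397] med [ 0.6707 -0.1206  0.0402] min [ 0.661 -0.131  0.033] max [ 0.681 -0.112  0.044]
vialB 52 circ [ 0.5561 -0.1084] 0.0108 mean [ 0.5555 -0.1085  0.0397] med [ 0.5547 -0.1082  0.0399] min [ 0.547 -0.118  0
[... 462 characters left out ...]
0.031] max [ 0.722 -0.044  0.044]
brown 153 circ [ 0.7767 -0.1523] 0.0165 mean [ 0.7746 -0.1509  0.1165] med [ 0.7748 -0.1502  0.1174] min [ 0.76  -0.167  0.102] max [ 0.792 -0.137  0.122]
three ((574.8994750976562, 318.1001892089844), (144.4268798828125, 183.7664794921875), 0.6212176084518433) 0.012768567675705719
three white ((572.4217529296875, 318.1992492675781), (138.9119873046875, 157.87338256835938), 0.2340068221092224) 217 0.014110576818553332
two ((573.7596435546875, -274.726318359375), (99.54845428466797, 168.08892822265625), 2.967663526535034) 0.013327698772983971
two white ((572.5365600585938, -275.4380798339844), (164.40899658203125, 84.7262954711914), 89.79830932617188) 179 nan
```

```bash
cat >> h.py <<'E'
def go(x,y,z,yaw=90):
    "shift/turn in tool axes from measured pose to TCP x,y,z (m), tool y at yaw deg, z down"
    s=bot.get_state();M=R.from_quat(s["tcp_rot"]).as_matrix()
    a=np.radians(yaw);ty=np.array([np.cos(a),np.sin(a),0]);tz=np.array([0,0,-1]);T=np.stack([np.cross(ty,tz),ty,tz],1)
    print("shift mm",(M.T@(np.array([x,y,z])-s["tool_pos"])*1e3).round(1),"turn",R.from_matrix(M.T@T).as_rotvec().round(4),"pos",s["tool_pos"].round(4),"F",s["wrist_force"].round(1),"gap",round(s["finger_gap"]*94,1),"t",round(s["clock"],1))
E
python3 - <<'E'
from h import *
z=np.load("top0.npz");W=z["W"]
m=(W[...,2]>.008)&(W[...,2]<.024)&(W[...,0]>.6)&(W[...,0]<.73)&(abs(W[...,1]+.0)<.022)
p=W[m][:,:2].astype(np.float32)*1000
print(len(p),cv2.minAreaRect(p),p.mean(0),p.min(0),p.max(0),cv2.fitLine(p,cv2.DIST_HUBER,0,.01,.01).ravel())
b=(W[...,1]>.12)&(W[...,1]<.5)&(W[...,2]>.03)&(W[...,0]>.6)&(W[...,0]<.9)
print("bath",np.nanmin(W[b],0),np.nanmax(W[b],0))
for x0 in(.6,.64,.68,.72,.76): 
    q=b&(W[...,0]>x0)&(W[...,0]<x0+.04);print(x0,np.nanmin(W[q][:,1]) if q.any() else 0, np.nanmax(W[q][:,2]) if q.any() else 0)
go(.674,.114,.30,90)
E
```

```text
141 ((660.9090576171875, 3.5894699096679688), (97.22801208496094, 12.318826675415039), 7.307388782501221) [662.5353      3.7159731] [613.1839    -8.377387] [708.8007    15.139971] [9.9051064e-01 1.3743624e-01 6.6444720e+02 3.8127091e+00]
bath [0.62856099 0.12002583 0.03001433] [0.89999669 0.49996971 0.82494026]
0.6 0.12002583200163687 0.8249402640550307
0.64 0.12007966526002027 0.7617289572240163
0.68 0.2012023485237949 0.12958463087402433
0.72 0.19044059999433746 0.13520413893581992
0.76 0.18964120777122775 0.1348830713327758
shift mm [-566.4 -266.8  104.3] turn [-1.600e-03 -3.000e-04 -4.268e-01] pos [0.269  0.5915 0.4039] F [ 0.2  0.1 -0.8] gap 94.0 t 0.1
```

```bash
python3 - <<'E'
from h import *
z=np.load("top0.npz");W=z["W"]
b=(W[...,1]>.17)&(W[...,1]<.5)&(W[...,2]>.05)&(W[...,2]<.2)&(W[...,0]>.6)&(W[...,0]<.86)
p=W[b][:,:2].astype(np.float32);print(p.min(0),p.max(0),cv2.minEnclosingCircle(p.reshape(-1,1,2)))
for f in(120,0):
  go(.674,.114,.30,f)
E
```

```text
[0.6722961  0.19147123] [0.85535026 0.36535347] ((0.7643299698829651, 0.278409868478775), 0.09222114086151123)
shift mm [-566.4 -266.8  104.3] turn [-1.600e-03 -8.000e-04 -9.504e-01] pos [0.269  0.5915 0.4039] F [ 0.2  0.1 -0.8] gap 94.0 t 0.1
shift mm [-566.4 -266.8  104.3] turn [-1.500e-03  1.000e-03  1.144e+00] pos [0.269  0.5915 0.4039] F [ 0.2  0.1 -0.8] gap 94.0 t 0.1
```

>>> carry_out --rows "-40 -20 10 0 0 -0.06 94;-100 -45 20 0 0 -0.16 80;-140 -65 25 0 0 -0.24 80;-180 -85 35 0 0 -0.32 80;-225 -105 40 0 0 -0.4 80;-270 -125 50 0 0 -0.48 80;-315 -150 60 0 0 -0.56 80;-360 -170 70 0 0 -0.64 80;-405 -190 75 0 0 -0.72 80;-450 -210 80 0 0 -0.8 80;-490 -230 90 0 0 -0.86 80;-525 -247 97 0 0 -0.91 80;-550 -259 102 0 0 -0.93 80;-566 -267 104 0 0 -0.95 80;-566 -267 104 0 0 -0.95 80;-566 -267 104 0 0 -0.95 80" --squeeze 15

```text
clock: 1.7
tool_pos: [0.6732, 0.1149, 0.3002]
tcp_rot: [-0.258, 0.966, 0.001, -0.001]
wrist_force: [-0.4, 0.9, 0.4]
finger_gap: 0.853
grasp_force: 0.0
```

```bash
python3 - <<'E'
from h import *
go(.674,.1138,.207,120)
im,d,W,c=cloud("scene");cv2.imwrite("pics/s1.png",cv2.resize(im[80:330,50:400],(800,571)))
E
```

```text
shift mm [-0.3 -1.5 93.2] turn [ 0.0014 -0.0009 -0.001 ] pos [0.6732 0.1149 0.3002] F [-0.4  0.9  0.4] gap 80.2 t 1.7
```

View pics/s1.png

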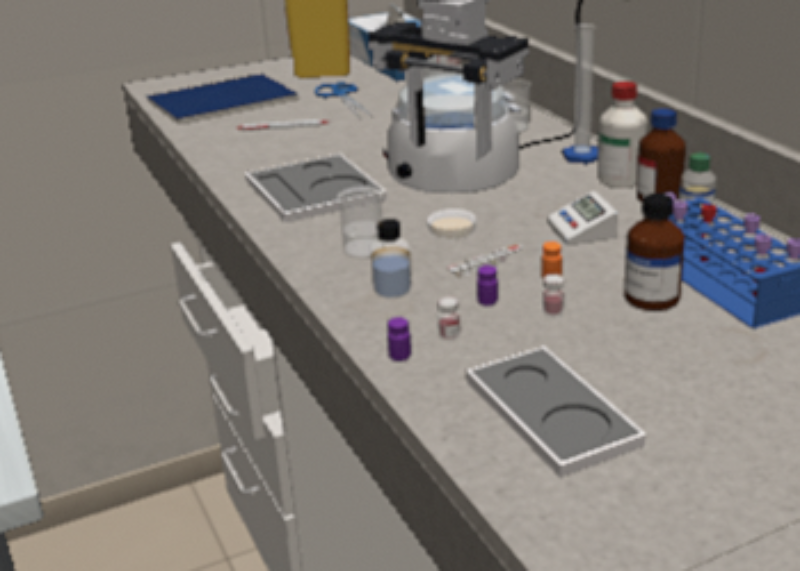

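The open fingers straddle the dish at (450,220), so I'll descend and grip.

>>> carry_out --rows "0 -1 30 0 0 0 80;0 -1 60 0 0 0 80;0 -1 80 0 0 0 80;0 -1.5 90 0 0 0 80;0 -1.5 93 0 0 0 80;0 -1.5 93 0 0 0 80;0 -1.5 93 0 0 0 50;0 -1.5 93 0 0 0 50;0 -1.5 93 0 0 0 50;0 -1.5 93 0 0 0 50;0 -1.5 93 0 0 0 50;0 -1.5 93 0 0 0 50" --squeeze 15

```text
clock: 2.95
tool_pos: [0.6748, 0.1131, 0.2085]
tcp_rot: [-0.259, 0.966, 0.0, 0.001]
wrist_force: [-0.4, 1.2, 4.8]
finger_gap: 0.624
grasp_force: 15.0
```

```bash
python3 - <<'E'
from h import *
go(.595,.288,.26,90);go(.595,.288,.217,90)
E
```

```text
shift mm [-18.3 191.3 -51.5] turn [0.     0.0012 0.523 ] pos [0.6748 0.1131 0.2085] F [-0.4  1.2  4.8] gap 58.7 t 3.0
shift mm [-18.2 191.4  -8.5] turn [0.     0.0012 0.523 ] pos [0.6748 0.1131 0.2085] F [-0.4  1.2  4.8] gap 58.7 t 3.0
```

>>> carry_out --rows "0 0 -15 0 0 0 50;0 0 -35 0 0 0 50;0 0 -55 0 0 0 50;-2 20 -60 0 0 0.05 50;-5 50 -60 0 0 0.13 50;-8 80 -60 0 0 0.21 50;-11 110 -60 0 0 0.3 50;-14 140 -60 0 0 0.38 50;-16 165 -60 0 0 0.45 50;-18 182 -58 0 0 0.5 50;-18 191 -55 0 0 0.523 50;-18 191 -52 0 0 0.523 50;-18 191 -52 0 0 0.523 50;-18 191 -52 0 0 0.523 50"

```text
clock: 4.35
tool_pos: [0.5953, 0.2863, 0.2598]
tcp_rot: [0.0, 1.0, -0.0, 0.0]
wrist_force: [-0.5, 0.3, -0.7]
finger_gap: 0.626
grasp_force: 15.0
```

```bash
python3 - <<'E'
from h import *
go(.595,.288,.2175,90)
im,d,W,c=cloud("scene");a=cv2.resize(im[100:230,130:300],(800,600))
cv2.imwrite("pics/s2.png",a)
E
```

```text
shift mm [ 0.3  1.8 42.3] turn [-0.0007  0.0003 -0.0009] pos [0.5953 0.2863 0.2598] F [-0.5  0.3 -0.7] gap 58.8 t 4.3
```

View pics/s2.png

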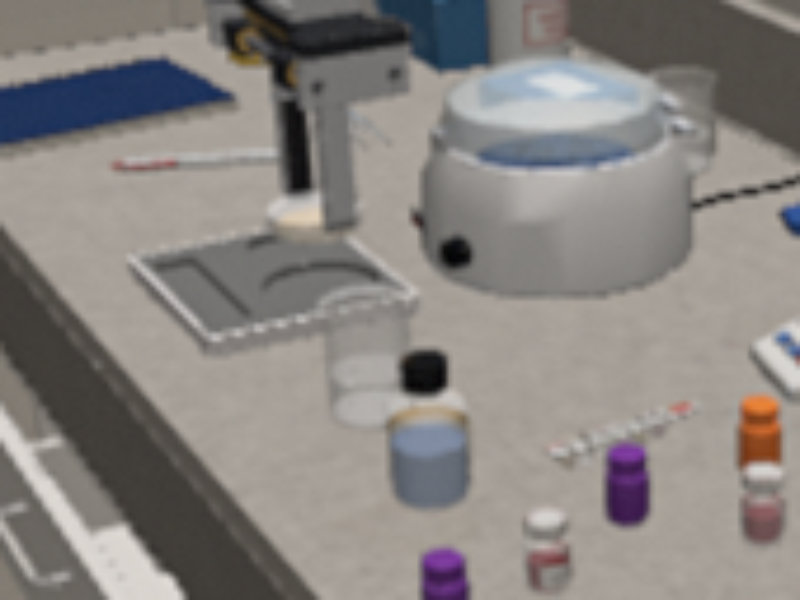

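The dish is held level above the round recess, with the dish at (295,215). I'll lower it and release.

>>> carry_out --rows "0 1.5 15 0 0 0 50;0 1.5 28 0 0 0 50;0 1.5 36 0 0 0 50;0 1.5 40 0 0 0 50;0 1.5 43 0 0 0 50;0 1.5 43 0 0 0 50;0 1.5 43 0 0 0 50;0 1.5 43 0 0 0 66;0 1.5 43 0 0 0 72;0 1.5 43 0 0 0 72;0 1.5 35 0 0 0 72;0 1.5 15 0 0 0 72;0 1.5 -20 0 0 0 72;0 1.5 -55 0 0 0 72;0 1.5 -70 0 0 0 60;0 1.5 -70 0 0 0 60"

```text
clock: 6.0
tool_pos: [0.5954, 0.2894, 0.3325]
tcp_rot: [-0.0, 1.0, 0.001, 0.002]
wrist_force: [-0.2, -0.5, -0.3]
finger_gap: 0.654
grasp_force: 0.0
```

```bash
python3 - <<'E'
from h import *
go(.671,-.1214,.30,90)
E
```

```text
shift mm [ -75.4 -410.9   31.8] turn [0.0025 0.0047 0.0001] pos [0.5954 0.2894 0.3325] F [-0.2 -0.5 -0.3] gap 61.5 t 6.0
```

Next, move above vial A. The top camera checks the dish on the way.

>>> carry_out --rows "-6 -35 0 0 0 0 45;-15 -80 0 0 0 0 40;-23 -125 5 0 0 0 40;-31 -170 10 0 0 0 40;-39 -215 15 0 0 0 40;-48 -260 20 0 0 0 40;-56 -305 25 0 0 0 40;-64 -350 30 0 0 0 40;-71 -385 31 0 0 0 40;-75 -405 31 0 0 0 40;-75 -411 31 0 0 0 40;-75 -411 31 0 0 0 40;-75 -411 31 0 0 0 40"

```text
clock: 7.3
tool_pos: [0.6697, -0.119, 0.2985]
tcp_rot: [-0.002, 1.0, 0.001, -0.0]
wrist_force: [0.1, 1.0, 0.7]
finger_gap: 0.426
grasp_force: 0.0
```

```bash
python3 - <<'E'
from h import *
go(.671,-.1214,.209,90)
im,d,W,c=cloud("top")
m=(W[...,2]>.018)&(W[...,2]<.035)&(abs(W[...,0]-.595)<.05)&(abs(W[...,1]-.288)<.05)
p=W[m];print("dish",len(p),cv2.minEnclosingCircle(p[:,:2].astype(np.float32).reshape(-1,1,2)),np.median(p[:,2]))
cv2.imwrite("pics/t2.png",cv2.resize(im[150:280,90:390],(800,347)))
E
```

```text
shift mm [-1.3 -2.6 89.5] turn [ 0.0023 -0.0005  0.0033] pos [ 0.6697 -0.119   0.2985] F [0.1 1.  0.7] gap 40.0 t 7.3
dish 431 ((0.5951222777366638, 0.290877103805542), 0.0607190765440464) 0.02359388703713674
```

View pics/t2.png

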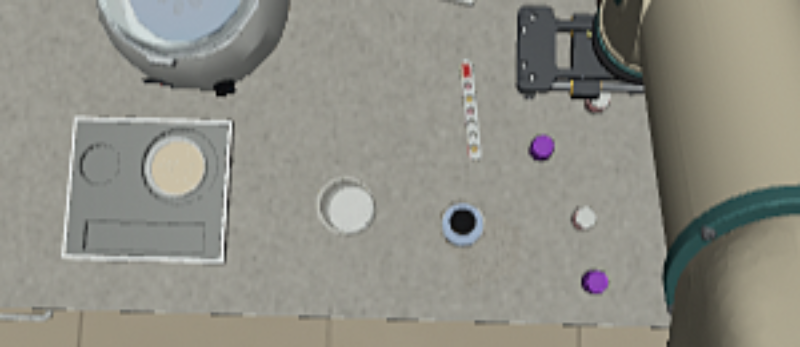

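The dish is seated, with its top at 23.6 mm inside the recess around (178,167). Now pick up vial A.

>>> carry_out --rows "-1 -2 30 0 0 0 40;-1 -2 55 0 0 0 40;-1 -2 75 0 0 0 40;-1 -2 86 0 0 0 40;-1 -2 89 0 0 0 40;-1 -2 89 0 0 0 40;-1 -2 89 0 0 0 15;-1 -2 89 0 0 0 15;-1 -2 89 0 0 0 15;-1 -2 89 0 0 0 15;-1 -2 89 0 0 0 15;-1 -2 89 0 0 0 15" --squeeze 15

```text
clock: 8.55
tool_pos: [0.6712, -0.124, 0.2107]
tcp_rot: [-0.0, 1.0, -0.0, 0.001]
wrist_force: [-0.7, 0.1, 5.5]
finger_gap: 0.24
grasp_force: 15.0
```

```bash
python3 - <<'E'
from h import *
go(.595,.367,.30,90)
E
```

```text
shift mm [ 76.  491.  -89.5] turn [-0.0001  0.0016  0.0001] pos [ 0.6712 -0.124   0.2107] F [-0.7  0.1  5.5] gap 22.6 t 8.6
```

>>> carry_out --rows "0 0 -15 0 0 0 15;0 0 -40 0 0 0 15;0 0 -70 0 0 0 15;2 15 -88 0 0 0 15;8 50 -90 0 0 0 15;14 90 -90 0 0 0 15;21 135 -90 0 0 0 15;28 180 -90 0 0 0 15;35 225 -90 0 0 0 15;42 270 -90 0 0 0 15;49 315 -90 0 0 0 15;56 360 -90 0 0 0 15;62 400 -90 0 0 0 15;68 440 -90 0 0 0 15;73 470 -90 0 0 0 15;76 487 -90 0 0 0 15;76 491 -90 0 0 0 15;76 491 -90 0 0 0 15;76 491 -90 0 0 0 15"

```text
clock: 10.45
tool_pos: [0.5956, 0.3646, 0.2996]
tcp_rot: [0.001, 1.0, -0.001, 0.0]
wrist_force: [0.2, 0.4, -0.4]
finger_gap: 0.239
grasp_force: 15.0
```

```bash
python3 - <<'E'
from h import *
go(.595,.367,.2195,90)
E
```

```text
shift mm [ 0.6  2.6 80.1] turn [-0.0021  0.0003 -0.0025] pos [0.5956 0.3646 0.2996] F [ 0.2  0.4 -0.4] gap 22.5 t 10.4
```

>>> carry_out --rows "0 1.5 25 0 0 0 15;0 1.5 50 0 0 0 15;0 1.5 66 0 0 0 15;0 1.5 75 0 0 0 15;0 1.5 80 0 0 0 15;0 1.5 81 0 0 0 15;0 1.5 81 0 0 0 15;0 1.5 81 0 0 0 15;0 1.5 81 0 0 0 28;0 1.5 81 0 0 0 36;0 1.5 81 0 0 0 36;0 1.5 81 0 0 0 36;0 1.5 70 0 0 0 36;0 1.5 45 0 0 0 36;0 1.5 10 0 0 0 36;0 1.5 -20 0 0 0 36;0 1.5 -20 0 0 0 36;0 1.5 -20 0 0 0 36"

```text
clock: 12.25
tool_pos: [0.5947, 0.3686, 0.3211]
tcp_rot: [-0.0, 1.0, 0.001, 0.001]
wrist_force: [-0.1, 0.2, -0.8]
finger_gap: 0.384
grasp_force: 0.0
```

```bash
python3 - <<'E'
from h import *
go(.662,.0037,.31,7.7)
go(.662,.0037,.31,187.7)
E
```

```text
shift mm [ -67.2 -364.9   10.8] turn [2.2000e-03 6.0000e-04 1.4366e+00] pos [0.5947 0.3686 0.3211] F [-0.1  0.2 -0.8] gap 36.1 t 12.2
shift mm [ -67.2 -364.9   10.8] turn [-6.000e-04  2.300e-03 -1.705e+00] pos [0.5947 0.3686 0.3211] F [-0.1  0.2 -0.8] gap 36.1 t 12.2
```

>>> carry_out --rows "-8 -35 0 0 0 0 36;-16 -80 0 0 0 -0.02 36;-24 -125 2 0 0 -0.04 36;-32 -170 4 0 0 -0.06 36;-40 -215 6 0 0 -0.08 36;-48 -260 8 0 0 -0.1 36;-56 -300 10 0 0 -0.12 36;-62 -335 11 0 0 -0.13 36;-66 -358 11 0 0 -0.136 36;-67 -365 11 0 0 -0.136 36;-67 -365 11 0 0 -0.136 36;-67 -365 11 0 0 -0.136 36"

```text
clock: 13.45
tool_pos: [0.6613, 0.0056, 0.3081]
tcp_rot: [-0.069, 0.998, 0.001, -0.001]
wrist_force: [-0.8, -0.3, 0.3]
finger_gap: 0.383
grasp_force: 0.0
```

```bash
python3 - <<'E'
from h import *
go(.662,.0037,.207,97.8)
im,d,W,c=cloud("top")
for zr in((.014,.055),(.04,.055)):
  m=(W[...,2]>zr[0]+.003)&(W[...,2]<zr[1])&(abs(W[...,0]-.595)<.025)&(abs(W[...,1]-.367)<.025)
  p=W[m];print("vial",len(p),cv2.minEnclosingCircle(p[:,:2].astype(np.float32).reshape(-1,1,2)),np.median(p[:,2]))
im,d,W,c=cloud("scene")
cv2.imwrite("pics/s3.png",cv2.resize(im[100:230,130:300],(800,600)))
E
```

```text
shift mm [ -0.5  -2.2 101.1] turn [ 0.0019 -0.001   0.002 ] pos [0.6613 0.0056 0.3081] F [-0.8 -0.3  0.3] gap 36.0 t 13.4
vial 108 ((0.5944346189498901, 0.36687713861465454), 0.0336156040430069) 0.04477815292473493
vial 56 ((0.5959501266479492, 0.36891406774520874), 0.010965278372168541) 0.04786309540054
```

View pics/s3.png

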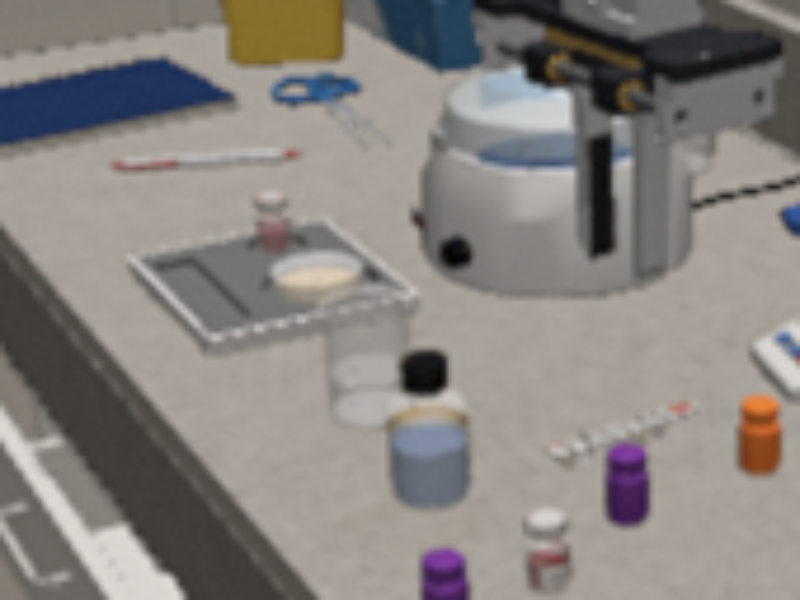

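The vial stands upright in its recess at (272,220), with its top at 48 mm. Next, grip the strip.

>>> carry_out --rows "0 -1.5 30 0 0 0 32;0 -1.5 60 0 0 0 32;0 -1.5 82 0 0 0 32;0 -1.5 95 0 0 0 32;0 -1.5 100 0 0 0 32;0 -1.5 101 0 0 0 32;0 -1.5 101 0 0 0 32;0 -1.5 101 0 0 0 5;0 -1.5 101 0 0 0 5;0 -1.5 101 0 0 0 5;0 -1.5 101 0 0 0 5;0 -1.5 101 0 0 0 5;0 -1.5 101 0 0 0 5" --squeeze 15

```text
clock: 14.85
tool_pos: [0.6622, 0.002, 0.2083]
tcp_rot: [-0.068, 0.998, -0.0, 0.0]
wrist_force: [-0.7, -0.0, 5.7]
finger_gap: 0.125
grasp_force: 15.0
```

```bash
python3 - <<'E'
from h import *
go(.525,.318,.33,0)
E
```

```text
shift mm [  92.9  331.7 -121.8] turn [7.0000e-04 8.0000e-04 1.7069e+00] pos [0.6622 0.002  0.2083] F [-0.7 -0.   5.7] gap 11.7 t 14.8
```

>>> carry_out --rows "0 0 -15 0 0 0 5;0 0 -40 0 0 0 5;0 0 -75 0 0 0 5;0 0 -105 0 0 0 5;5 15 -120 0 0 0.06 5;12 40 -122 0 0 0.18 5;20 70 -122 0 0 0.31 5;28 100 -122 0 0 0.44 5;36 130 -122 0 0 0.57 5;45 160 -122 0 0 0.71 5;54 190 -122 0 0 0.85 5;62 220 -122 0 0 0.99 5;70 250 -122 0 0 1.13 5;77 275 -122 0 0 1.27 5;83 298 -122 0 0 1.41 5;89 316 -122 0 0 1.54 5;92 327 -122 0 0 1.64 5;93 332 -122 0 0 1.707 5;93 332 -122 0 0 1.707 5;93 332 -122 0 0 1.707 5"

```text
clock: 16.85
tool_pos: [0.5247, 0.3182, 0.33]
tcp_rot: [0.706, 0.708, 0.0, -0.0]
wrist_force: [-0.0, 0.4, -0.1]
finger_gap: 0.122
grasp_force: 15.0
```

```bash
python3 - <<'E'
from h import *
go(.525,.318,.2175,0)
im,d,W,c=cloud("scene")
cv2.imwrite("pics/s4.png",cv2.resize(im[100:230,130:300],(800,600)))
E
```

```text
shift mm [ -0.2   0.3 112.5] turn [ 0.     -0.      0.0018] pos [0.5247 0.3182 0.33  ] F [-0.   0.4 -0.1] gap 11.4 t 16.9
```

View pics/s4.png

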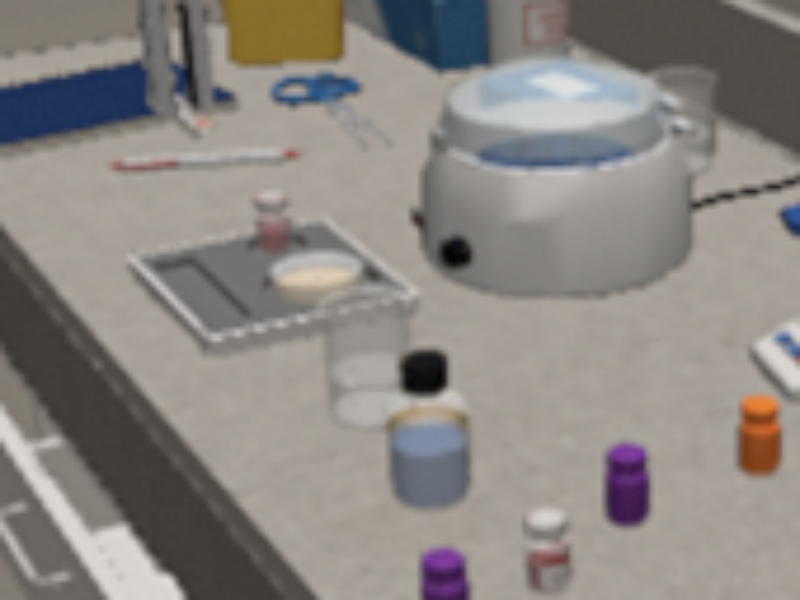

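The strip is held with its red end toward the camera at (200,120), over the oblong recess. I'll lower it and release.

>>> carry_out --rows "0 0 30 0 0 0 5;0 0 60 0 0 0 5;0 0 82 0 0 0 5;0 0 96 0 0 0 5;0 0 104 0 0 0 5;0 0 109 0 0 0 5;0 0 112 0 0 0 5;0 0 113 0 0 0 5;0 0 113 0 0 0 5;0 0 113 0 0 0 16;0 0 113 0 0 0 24;0 0 113 0 0 0 24;0 0 113 0 0 0 24;0 0 104 0 0 0 24;0 0 80 0 0 0 24;0 0 45 0 0 0 24;0 0 10 0 0 0 40;0 0 0 0 0 0 60;0 0 0 0 0 0 60"

```text
clock: 18.8
tool_pos: [0.5252, 0.3185, 0.3318]
tcp_rot: [0.707, 0.707, 0.002, 0.0]
wrist_force: [-0.7, 0.7, 0.0]
finger_gap: 0.471
grasp_force: 0.0
```

```bash
python3 - <<'E'
from h import *
go(.5455,.0084,.34,0)
go(.5455,.0084,.34,90)
E
```

```text
shift mm [-310.1   20.3   -8.9] turn [ 0.0032 -0.0023  0.0001] pos [0.5252 0.3185 0.3318] F [-0.7  0.7  0. ] gap 44.3 t 18.8
shift mm [-310.1   20.3   -8.9] turn [ 4.4000e-03  7.0000e-04 -1.5707e+00] pos [0.5252 0.3185 0.3318] F [-0.7  0.7  0. ] gap 44.3 t 18.8
```

>>> carry_out --rows "-25 2 0 0 0 0 60;-65 4 -4 0 0 0 60;-110 7 -9 0 0 0 60;-155 10 -9 0 0 0 60;-200 13 -9 0 0 0 60;-245 16 -9 0 0 0 60;-280 18 -9 0 0 0 62;-302 20 -9 0 0 0 62;-310 20 -9 0 0 0 62;-310 20 -9 0 0 0 62;-310 20 -9 0 0 0 62;-310 20 -9 0 0 0 62"

```text
clock: 20.0
tool_pos: [0.5446, 0.0103, 0.3382]
tcp_rot: [0.706, 0.708, 0.0, -0.001]
wrist_force: [0.5, 0.5, 0.3]
finger_gap: 0.66
grasp_force: 0.0
```

```bash
python3 - <<'E'
from h import *
go(.5455,.0084,.213,0)
im,d,W,c=cloud("top")
m=(W[...,2]>.017)&(W[...,2]<.035)&(abs(W[...,0]-.525)<.02)&(abs(W[...,1]-.318)<.06)
p=W[m];print("strip",len(p),cv2.minAreaRect(p[:,:2].astype(np.float32)*1000),np.median(p[:,2]),p.min(0),p.max(0))
cv2.imwrite("pics/t3.png",cv2.resize(im[180:260,90:290],(800,320)))
E
```

```text
shift mm [ -2.    1.  125.2] turn [-0.0009 -0.0009  0.0029] pos [0.5446 0.0103 0.3382] F [0.5 0.5 0.3] gap 62.0 t 20.0
strip 168 ((524.9623413085938, 318.0474853515625), (116.11775207519531, 39.714942932128906), 89.99437713623047) 0.02182367869393695 [0.50510446 0.2599902  0.01707168] [0.54482435 0.37610549 0.02661092]
```

View pics/t3.png

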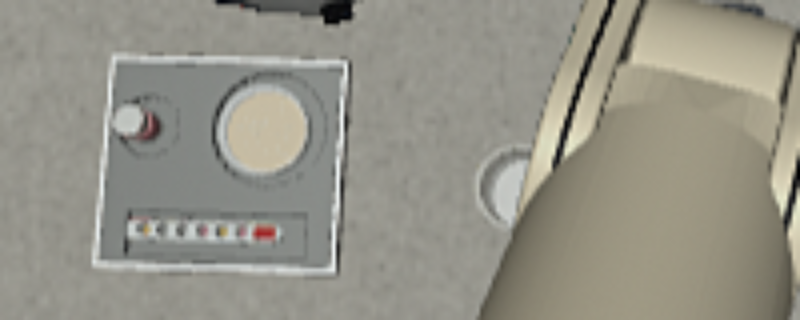

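The three-tray is filled: vial at (135,122), dish at (262,128), strip at (205,230). Heights match seated values, and I'll check tilt numerically next. Now grip the small bottle.

>>> carry_out --rows "-1 0.5 25 0 0 0 62;-1 0.5 55 0 0 0 62;-1 0.5 85 0 0 0 62;-1 0.5 108 0 0 0 62;-1 0.5 121 0 0 0 62;-1 0.5 125 0 0 0 62;-1 0.5 125 0 0 0 62;-1 0.5 125 0 0 0 35;-1 0.5 125 0 0 0 35;-1 0.5 125 0 0 0 35;-1 0.5 125 0 0 0 35;-1 0.5 125 0 0 0 35;-1 0.5 125 0 0 0 35" --squeeze 20

```text
clock: 21.35
tool_pos: [0.5454, 0.0073, 0.2145]
tcp_rot: [0.707, 0.707, 0.001, 0.0]
wrist_force: [0.0, 0.8, 6.5]
finger_gap: 0.453
grasp_force: 20.0
```

```bash
python3 - <<'E'
from h import *
go(.5725,-.3154,.31,0)
im,d,W,c=cloud("top")
def plane(n,m):
    p=W[m];A=np.c_[p[:,:2]-p[:,:2].mean(0),np.ones(len(p))];q=np.linalg.lstsq(A,p[:,2],rcond=None)[0];print(n,len(p),np.degrees(q[:2]).round(2),q[2].round(4),p.min(0).round(4),p.max(0).round(4))
w=(W[...,2]>.018)&(W[...,2]<.03)
plane("dish",w&(np.hypot(W[...,0]-.595,W[...,1]-.29)<.026))
plane("strip",w&(im.max(-1)>150)&(abs(W[...,0]-.525)<.012)&(abs(W[...,1]-.318)<.058))
E
```

```text
shift mm [-322.7   27.2  -95.6] turn [ 0.0011 -0.0004 -0.    ] pos [0.5454 0.0073 0.2145] F [0.  0.8 6.5] gap 42.5 t 21.4
dish 307 [-0.37  0.1 ] 0.0237 [0.5696 0.2644 0.0183] [0.6197 0.3153 0.0285]
strip 125 [-6.19 -0.38] 0.0224 [0.5218 0.273  0.018 ] [0.5342 0.3711 0.0264]
```

>>> carry_out --rows "0 0 -12 0 0 0 35;0 0 -35 0 0 0 35;0 0 -65 0 0 0 35;0 0 -90 0 0 0 35;-15 2 -97 0 0 0 35;-40 4 -97 0 0 0 35;-75 7 -97 0 0 0 35;-110 10 -97 0 0 0 35;-145 13 -97 0 0 0 35;-180 16 -97 0 0 0 35;-215 19 -97 0 0 0 35;-250 22 -97 0 0 0 35;-280 25 -97 0 0 0 35;-303 27 -97 0 0 0 35;-317 27 -97 0 0 0 35;-323 27 -97 0 0 0 35;-323 27 -97 0 0 0 35;-323 27 -97 0 0 0 35;-323 27 -97 0 0 0 35"

```text
clock: 23.3
tool_pos: [0.5726, -0.3141, 0.3106]
tcp_rot: [0.706, 0.708, 0.0, -0.0]
wrist_force: [-0.1, -0.3, -0.6]
finger_gap: 0.455
grasp_force: 20.0
```

```bash
python3 - <<'E'
from h import *
go(.5725,-.3154,.2232,0)
im,d,W,c=cloud("scene")
cv2.imwrite("pics/s5.png",cv2.resize(im[150:300,180:380],(800,600)))
E
```

```text
shift mm [-1.4 -0.1 87.4] turn [-0.0001 -0.0012  0.0021] pos [ 0.5726 -0.3141  0.3106] F [-0.1 -0.3 -0.6] gap 42.7 t 23.3
```

View pics/s5.png

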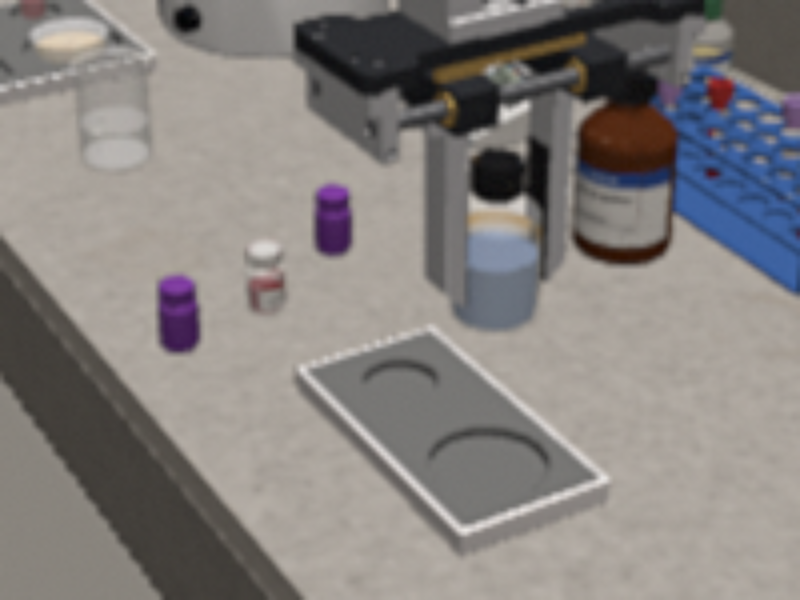

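The bottle is held upright at (497,240), above the large recess at (490,460). I'll lower it and release.

>>> carry_out --rows "-1 0 25 0 0 0 35;-1 0 50 0 0 0 35;-1 0 68 0 0 0 35;-1 0 79 0 0 0 35;-1 0 84 0 0 0 35;-1 0 87 0 0 0 35;-1 0 88 0 0 0 35;-1 0 88 0 0 0 35;-1 0 88 0 0 0 50;-1 0 88 0 0 0 58;-1 0 88 0 0 0 58;-1 0 88 0 0 0 58;-1 0 75 0 0 0 58;-1 0 45 0 0 0 58;-1 0 5 0 0 0 58;-1 0 -35 0 0 0 58;-1 0 -35 0 0 0 40;-1 0 -35 0 0 0 40"

```text
clock: 25.15
tool_pos: [0.5723, -0.3167, 0.3475]
tcp_rot: [0.707, 0.707, 0.001, 0.001]
wrist_force: [-0.4, -0.4, -0.9]
finger_gap: 0.483
grasp_force: 0.0
```

```bash
python3 - <<'E'
from h import *
go(.5558,-.1085,.30,0)
E
```

```text
shift mm [208.3 -16.6  47.2] turn [0.0026 0.0011 0.    ] pos [ 0.5723 -0.3167  0.3475] F [-0.4 -0.4 -0.9] gap 45.4 t 25.1
```

>>> carry_out --rows "20 -1 0 0 0 0 40;60 -5 0 0 0 0 40;100 -9 10 0 0 0 40;140 -12 22 0 0 0 40;175 -15 35 0 0 0 40;198 -16 44 0 0 0 40;208 -16.5 47 0 0 0 40;208 -16.5 47 0 0 0 40;208 -16.5 47 0 0 0 40;208 -16.5 47 0 0 0 40"

```text
clock: 26.15
tool_pos: [0.5558, -0.1107, 0.2991]
tcp_rot: [0.708, 0.706, -0.0, 0.001]
wrist_force: [-0.4, 0.6, 0.1]
finger_gap: 0.429
grasp_force: 0.0
```

```bash
python3 - <<'E'
from h import *
go(.5558,-.1085,.209,0)
im,d,W,c=cloud("top")
m=(W[...,2]>.078)&(W[...,2]<.11)&(abs(W[...,0]-.5725)<.03)&(abs(W[...,1]+.3154)<.03)
p=W[m];print("cap",len(p),p.mean(0) if len(p) else 0, np.median(p,0))
E
```

```text
shift mm [ 2.3 -0.  90.1] turn [ 0.0008  0.0014 -0.0026] pos [ 0.5558 -0.1107  0.2991] F [-0.4  0.6  0.1] gap 40.3 t 26.1
cap 92 [ 0.57519827 -0.31406335  0.08938498] [ 0.57508899 -0.31356246  0.08976889]
```

The bottle is seated, with its cap top at 90 mm. Now grip vial B.

>>> carry_out --rows "1 0 30 0 0 0 40;1 0 55 0 0 0 40;1 0 75 0 0 0 40;1 0 86 0 0 0 40;1 0 90 0 0 0 40;1 0 90 0 0 0 40;1 0 90 0 0 0 15;1 0 90 0 0 0 15;1 0 90 0 0 0 15;1 0 90 0 0 0 15;1 0 90 0 0 0 15;1 0 90 0 0 0 15" --squeeze 15

```text
clock: 27.4
tool_pos: [0.556, -0.1077, 0.2094]
tcp_rot: [0.707, 0.707, 0.0, 0.0]
wrist_force: [-0.1, 0.0, 7.1]
finger_gap: 0.237
grasp_force: 15.0
```

```bash
python3 - <<'E'
from h import *
go(.5735,-.2304,.29,0)
E
```

```text
shift mm [-122.7   17.6  -80.5] turn [0.0013 0.0001 0.0001] pos [ 0.556  -0.1077  0.2094] F [-0.1  0.   7.1] gap 22.3 t 27.4
```

>>> carry_out --rows "0 0 -15 0 0 0 15;0 0 -40 0 0 0 15;0 0 -65 0 0 0 15;-5 1 -80 0 0 0 15;-25 4 -81 0 0 0 15;-55 8 -81 0 0 0 15;-85 13 -81 0 0 0 15;-107 16 -81 0 0 0 15;-119 17 -81 0 0 0 15;-123 17.5 -81 0 0 0 15;-123 17.5 -81 0 0 0 15;-123 17.5 -81 0 0 0 15;-123 17.5 -81 0 0 0 15"

```text
clock: 28.7
tool_pos: [0.5734, -0.2292, 0.2896]
tcp_rot: [0.706, 0.708, 0.0, -0.0]
wrist_force: [-0.1, -0.7, -0.3]
finger_gap: 0.241
grasp_force: 15.0
```

```bash
python3 - <<'E'
from h import *
go(.5735,-.2304,.218,0)
E
```

```text
shift mm [-1.3  0.1 71.6] turn [-0.0003 -0.0011  0.0018] pos [ 0.5734 -0.2292  0.2896] F [-0.1 -0.7 -0.3] gap 22.6 t 28.7
```

>>> carry_out --rows "-1 0 20 0 0 0 15;-1 0 42 0 0 0 15;-1 0 57 0 0 0 15;-1 0 66 0 0 0 15;-1 0 70 0 0 0 15;-1 0 72 0 0 0 15;-1 0 72 0 0 0 15;-1 0 72 0 0 0 15;-1 0 72 0 0 0 28;-1 0 72 0 0 0 36;-1 0 72 0 0 0 36;-1 0 72 0 0 0 36;-1 0 60 0 0 0 36;-1 0 35 0 0 0 36;-1 0 0 0 0 0 36;-1 0 -40 0 0 0 36;-1 0 -80 0 0 0 36;-1 0 -120 0 0 0 36;-1 0 -120 0 0 0 36"

```text
clock: 30.6
tool_pos: [0.5743, -0.2328, 0.4165]
tcp_rot: [0.707, 0.707, 0.002, 0.005]
wrist_force: [0.1, -0.4, -0.7]
finger_gap: 0.382
grasp_force: 0.0
```

>>> carry_out --rows "20 -15 0 0 0 0 36;60 -30 0 0 0 0 36;105 -50 0 0 0 0 36;150 -70 0 0 0 0 36;195 -80 0 0 0 0 36;230 -90 0 0 0 0 36;250 -100 0 0 0 0 36;250 -100 0 0 0 0 36;250 -100 0 0 0 0 36"

```text
clock: 31.5
tool_pos: [0.4731, 0.0182, 0.4098]
tcp_rot: [0.707, 0.707, 0.0, 0.0]
wrist_force: [0.2, -1.3, 0.0]
finger_gap: 0.383
grasp_force: 0.0
```

```bash
python3 - <<'E'
from h import *
im,d,W,c=cloud("top")
def q(n,x,y,lo,hi,r=.03):
    p=W[(W[...,2]>lo)&(W[...,2]<hi)&(np.hypot(W[...,0]-x,W[...,1]-y)<r)];print(n,len(p),np.median(p,0).round(4) if len(p) else "")
q("vialB",.5725,-.23,.04,.06);q("bottle",.5725,-.315,.08,.1);q("vialA",.595,.367,.04,.06);q("dish",.595,.288,.018,.03)
q("purp1",.623,-.067,.03,.06);q("purp2",.495,-.119,.03,.06);q("orange",.7115,-.0535,.03,.06);q("brown",.7767,-.1523,.1,.16)
im2=cloud("scene")[0]
cv2.imwrite("pics/f.png",np.vstack([cv2.resize(im[160:270,90:440],(800,251)),cv2.resize(im2[120:300,140:400],(480,332),interpolation=cv2.INTER_CUBIC)[:, :480] if 0 else cv2.copyMakeBorder(cv2.resize(im2[120:300,140:400],(480,332)),0,0,0,320,cv2.BORDER_CONSTANT)]))
E
```

```text
vialB 57 [ 0.5753 -0.2318  0.0479]
bottle 91 [ 0.5743 -0.3135  0.0901]
vialA 60 [0.5948 0.3676 0.0477]
dish 401 [0.5938 0.2888 0.0237]
purp1 53 [ 0.622  -0.0665  0.04  ]
purp2 55 [ 0.4948 -0.1188  0.04  ]
orange 55 [ 0.711  -0.0522  0.0399]
brown 153 [ 0.7748 -0.1503  0.1175]
```

View pics/f.png

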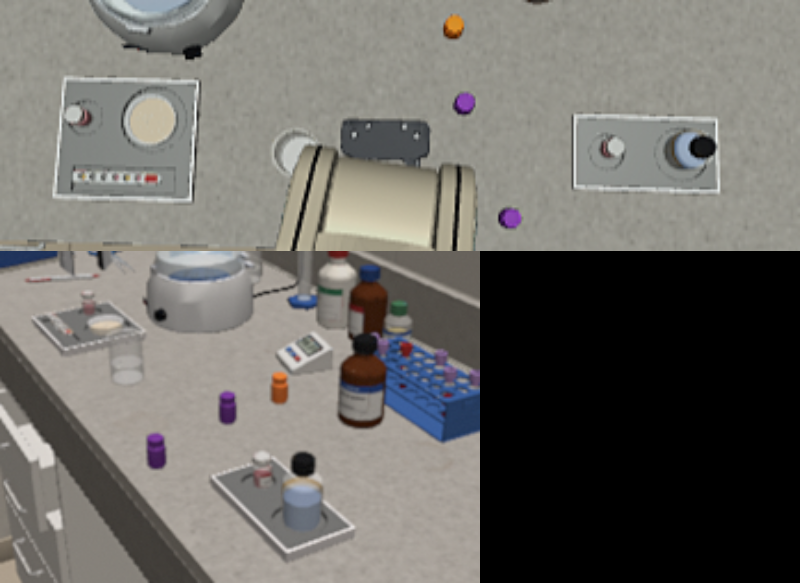

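All five items are seated: the three-tray is at (127,140) and the two-tray at (645,150). The look-alikes and the brown bottle measure where they started, and the beaker stands in its place in the picture.

```bash
python3 -c "
from cell import workorder;print(workorder.job_done())"
```

```text
the job is handed in; nothing more can be done
None
```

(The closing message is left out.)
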